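# Put the tee fitting away in the dry box

## Task

Find the tee, the pipe fitting with three flanged arms, among the loose fittings in the black crate, and set it down gently, lying flat, in the open chamber of the dry box. Then slide the box's cover fully home over it and let go. Leave all the other fittings in the crate and the things around the work where they stand.

Things in the scene. Friction and masses are not known exactly. Their poses are not given: they have to be found in the camera images.
- tee: Bare steel pipe fitting, T-shaped from above, lying flat on 3 flange rims: 90 x 67 x 30 mm, 0.25 kg. Tubes 20 mm in diameter, axes 15 mm up; end flanges 30 mm in diameter, 7 thick. Origin at the underside, z up. Run along x at y = -12 mm, ends at x = -45 and 45; branch from its middle to +y, end at y = 40. Bare tube to grip: branch y -2 to 33, run 10 to 38 mm either side of x = 0.
- cross: Bare steel like the tee. Origin under its middle, z up. Lookalike with four flanged arms, 80 x 80 x 30 mm high. Stays in the crate.
- elbow: Bare steel like the tee. Origin under its middle, z up. Lookalike with only two flanged arms at a right angle, 60 x 60 x 30 mm high. Stays in the crate.
- nipple: Bare steel like the tee. Origin under its middle, z up. Straight tube with a flange at each end, 76 mm long (along x), 30 mm in diameter, lying. Stays in the crate.
- reducer: Bare steel like the tee. Origin under its middle, z up. Cone-shaped reducer standing on its wide flange, 40 mm in diameter, 38 mm high. Stays in the crate.
- blank: Bare steel like the tee. Origin under its middle, z up. Blank flange: disc 50 mm in diameter, 9 mm thick, with a stud 16 mm in diameter to 19 mm height. Stays in the crate.
- nut: Bare steel like the tee. Origin under its middle, z up. Hexagon nut, 20 mm across flats, 10 mm high. Stays in the crate.
- collar: Bare steel like the tee. Origin under its middle, z up. Small ring, 24 mm in diameter, 10 mm high. Stays in the crate.
- bin: The black plastic crate, open on top, fixed to the table: 222 (x) x 324 (y) x 40 mm high, walls and floor 5 mm thick. Origin under its middle, on the table. All the fittings lie in it at the start, at any yaw, none on top of another; the inner floor is 5 mm above the table.
- drybox: The dry box, fixed: a grey-painted metal housing 290 (x) x 118 (y) x 40 mm high. Origin under its middle, on the table; x along its length. Its -x end holds the open chamber; its +x end is solid and carries the cover when open. White guide strips along the edges reach 50 mm above the table.
- chamber (a point): Middle of the chamber's inner floor, 5 mm above the table. Axes as the dry box. The chamber is 126 (x) x 104 (y) mm inside and its walls reach 35 mm above this point; the lying tee (30 mm high) fits under the cover with 7 mm to spare.
- cover (a joint): How far the sliding cover is open, m: 0 = fully home over the chamber (end stop), 0.15 = fully open, towards the dry box's +x. Starts at 0.122 to 0.15, leaving at least 119 mm of the chamber's length free. About 3 N of friction; it stays where it is left. White plate 130 (x) x 106 (y) x 6 mm, its top 48 mm above the table.
- cover_handle (a point): Middle of the black bar handle on the cover's middle, 64 mm above the table: 12 mm thick along the dry box's x, 50 mm long along y, and it stands from 48 to 80 mm above the table. It moves with the cover and lies right above the chamber's middle when the cover is home.
- eyepiece: Bystander: black microscope eyepiece standing beside the dry box, 40 mm in diameter, 60 mm high. Origin under its middle.
- jar: Bystander: small amber jar standing on the dry box's other side, 38 mm in diameter, 55 mm high. Origin under its middle.
- dish: Bystander: black bowl, 96 mm in diameter, 36 mm high, beyond the work. Origin under its middle.
- screwdriver: Bystander: black-handled screwdriver lying beyond the work, 170 mm long. Origin under its middle.
Not all that is in view belongs to the job. What is shaped like the tee but brown is not meant. Leave any brown look-alike of the reducer alone.

How it is judged:
By the outcome, as a careful person would: the job done as asked, in the order asked, and still so for the second after the job is handed in, with the robot touching nothing.
It also fails if it takes over 45 s, if anything falls off the work surface, if the arm or the gripper's body presses on something with over 40 N, if the wrist force passes 120 N, or if a joint passes its speed limit or range.

## Robot

A 7-joint arm with a two-finger parallel gripper is mounted at the origin on the work surface. World frame = base frame: x ahead of the robot, y to its left, z up, the work surface at z = 0. Lengths are in m, angles in rad, forces in N, time in s.
With the tool pointing down it reaches from about 0.425 to 0.925 m from the base axis. Payload 6.8 kg.
Tool frame: the origin (TCP) lies between the finger pads; the fingertips stand r.tcp_to_tips ahead of it and the grasp point (between the pads) lies 3 mm ahead of it (r.tcp_to_tips is the distance from the TCP to the fingertips, in m); z points along the fingers, y is the line along which they close (so a half turn about z gives the same grasp; the last joint's range is limited). The gripper opens to 85 mm and grips with 20 to 120 N. Pads are 22 mm wide; open, the fingers measure 114 mm over their backs; the gripper's body (76 mm by 85 mm) begins 54 mm behind the grasp point. The pads swing forward as they close: fully open they stand 13 mm farther back than shut.
Start: joints at [1.107, 0.477, 0.022, 1.555, -0.011, 1.109, -0.083], TCP at [0.235, -0.633, 0.253] pointing down, gripper open.
Joint ranges: [-2.96, 2.96], [-0.34, 2.1], [-1.41, 1.46], [0.24, 2.44], [-1.37, 4.51], [0.17, 1.92], [-2.96, 2.96]. Speed limits (rad/s): [2.39, 2.39, 3.14, 3.14, 3.14, 3.14, 3.14].

## Interface

Orientations are given as a rotation vector (axis times angle).
In Python, from bench import r gives the robot as it stands. The module is installed in compiled form; this text tells all that it offers.
- The arm moves only by the tool step_arm, never from a script. Its argument "moves" is a list of rows, each an object of numbers: "rx", "ry", "rz": the turn, a rotation vector about the tool's x, y, z in degrees; "dx", "dy", "dz": the shift along the tool's x, y, z in mm; "gripper": the opening, from -1 (shut) to 1 (fully open). In form: [{"rx": .., "ry": .., "rz": .., "dx": .., "dy": .., "dz": .., "gripper": ..}, ...]. A call has 1 to 20 rows; each row shifts and turns the commanded pose from where the row before left it, along the tool's axes as they then stand; what a row does not reach is not made up. A row lasts 1/8 s, in which the tool goes at most 62.5 mm and 10.7 degrees, less where a joint would pass 70% of its speed; a pose out of reach is approached as far as the arm can. A call is refused whole if a number of a shift passes 62.5 or a number of a turn 10.7, either way. A call with a gripper value outside its range is refused whole. The fingers move at their own pace and stop on an object; "grip_force" is the grip in N (left out, the last holds). Time passes only in rows, so rows that do not move let the fingers close. It gives the time, the measured TCP pose, the force, the opening and the grip force at its end, in the units of the state.
- r.get_obs(): the state, without advancing time (a new reading comes with each control period).
- r.grab_frame(name): name is "side" or "top" or "wrist"; returns the picture (420x560x3 uint8, blue, green, red); there is no depth.
- r.camera_info(name): a dict with "mtx" (3x3 intrinsics, pixels), "rvec" (rotation vector, rad) and "tvec" (3), from world to camera coordinates, as OpenCV has them. Camera axes: x right, y down, z forward; pixel columns grow to the right and rows downward; lengths in m; the calibration is good to about 2 mm. The wrist camera is an equidistant fisheye: a pixel r from the principal point sees the ray r / f radians off the axis. A picture is of the moment at which its call begins: read the wrist's pose just before it. camera_info takes no time and is no camera call; for the wrist camera it gives the pose at the moment of the call.
- r.hand_in(): hands the job in; it is judged then, once.
The state is a dict: "clock": time; "joints": joint angles; "qvel": joint speeds; "tau": joint torques, N m; "tcp_pos": TCP position; "orientation": TCP orientation; "contact_force": force on the tool from outside, world axes, zero at the start; "moment": the same for the moment, N m; "grip_width": finger opening in m; "gripper_force": force on a finger pad.
Only numpy, scipy, OpenCV 4.12 (cv2) and the standard library are available. Lean on these libraries where they do the work, as an engineer would, in place of code of your own. Each camera call takes 0.05 s, during which the arm holds its last target. There are 200 camera calls.

## Working session

There is one attempt and no reset: what is moved stays moved. The work goes in short steps, Python scripts to look and compute and a tool call to move; the robot and the scene stay as the last step left them, time stands still between calls to the robot, and variables do not carry over. Pictures are saved under pics/ and viewed, at most 10 in all, crops included, and the job is handed in when it is done.

Besides the shell and the picture viewer there is one more tool, called after "Call:" as a command line: name --argument value ..., lists and objects as JSON in quotes. step_arm: Moves the arm, as the interface text tells. Its arguments: {"type":"object","properties":{"moves":{"type":"array","items":{"type":"object","properties":{"rx":{"type":"number"},"ry":{"type":"number"},"rz":{"type":"number"},"dx":{"type":"number"},"dy":{"type":"number"},"dz":{"type":"number"},"gripper":{"type":"number"}}}},"grip_force":{"type":"number"}},"required":["moves"]}

```bash
mkdir -p pics
cat > h.py <<'E'
import numpy as np, cv2
from bench import r
def cam(n):
    c=r.camera_info(n); R=cv2.Rodrigues(np.array(c["rvec"],float))[0]; return np.array(c["mtx"],float),R,np.array(c["tvec"],float).ravel()
def pix2w(n,uv,z,c=None):
    K,R,t=c or cam(n); u,v=uv
    d=np.array([(u-K[0,2])/K[0,0],(v-K[1,2])/K[1,1],1.])
    if n=="wrist":
        m=d[:2]; th=np.hypot(*m); d=np.array([*(m/max(th,1e-9)*np.sin(th)),np.cos(th)])
    d=R.T@d; o=-R.T@t; return o+d*(z-o[2])/d[2]
def w2pix(n,p,c=None):
    K,R,t=c or cam(n); q=R@np.array(p)+t
    if n=="wrist":
        th=np.arctan2(np.hypot(q[0],q[1]),q[2]); m=q[:2]/np.hypot(q[0],q[1])*th
    else: m=q[:2]/q[2]
    return np.array([K[0,0]*m[0]+K[0,2],K[1,1]*m[1]+K[1,2]])
E
python3 - <<'E'
from h import *
o=r.get_obs(); print(o, r.tcp_to_tips)
for n in("top","side","wrist"):
    print(n,cam(n)); 
cv2.imwrite("pics/top.png",cv2.resize(r.grab_frame("top"),(800,600),interpolation=cv2.INTER_CUBIC))
cv2.imwrite("pics/side.png",cv2.resize(r.grab_frame("side"),(800,600),interpolation=cv2.INTER_CUBIC))
E
```

```text
{'clock': 0.0, 'joints': array([ 1.10686092,  0.47782043,  0.02231621,  1.55646675, -0.01151758,
        1.1092995 , -0.08312436]), 'qvel': array([ 1.34743720e-03,  1.22105650e-03, -5.26154556e-04, -7.25595188e-04,
       -5.77089015e-05, -3.54697371e-04,  9.28987538e-04]), 'tau': array([-3.14904582e-04, -5.96457160e+01,  1.60784293e+00, -2.81190974e+01,
        1.24289698e-02,  9.47297638e-03, -5.09779943e-05]), 'tcp_pos': array([ 0.23496221, -0.6321859 ,  0.25230513]), 'orientation': array([-3.09021273e+00, -5.55695425e-01,  6.92775094e-04]), 'contact_force': array([ 0.51679676, -0.08577723, -0.01056121]), 'moment': array([0.01314853, 0.02009646, 0.00696139]), 'gripper_force': 0.0, 'grip_width': 0.08510781975944517} 0.022
top (array([[486.13016651,   0.        , 277.68525363],
       [  0.        , 486.13016651, 210.79279477],
       [  0.        ,   0.        ,   1.        ]]), array([[ 0.01298877, -0.99991133, -0.00293721],
       [-0.99728875, -0.0127418 , -0.07247611],
       [ 0.07243226,  0.00387062, -0.99736582]]), array([0.0042117 , 0.51731833, 1.06976773]))
side (array([[503.21153218,   0.        , 284.11512187],
       [  0.        , 503.21153218, 206.46345936],
       [  0.        ,   0.        ,   1.        ]]), array([[-0.93595161, -0.35190246, -0.01261908],
       [-0.26141622,  0.71840273, -0.64463872],
       [ 0.23591553, -0.60005182, -0.7643832 ]]), array([0.49010336, 0.19047853, 1.3693287 ]))
wrist (array([[325.1922621 ,   0.        , 281.51693545],
       [  0.        , 325.1922621 , 210.13400996],
       [  0.        ,   0.        ,   1.        ]]), array([[ 3.47920972e-01, -9.37523556e-01, -7.61178808e-04],
       [-8.97655676e-01, -3.33359775e-01,  2.88245638e-01],
       [-2.70490822e-01, -9.96034260e-02, -9.57556198e-01]]), array([-0.67378931, -0.03717791,  0.37823568]))
```

View pics/top.png

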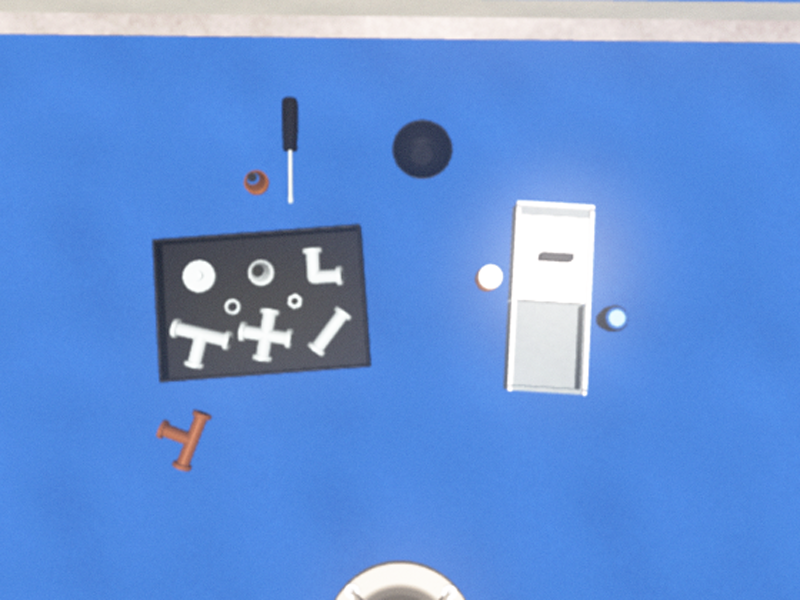

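The top picture shows three tee-like candidates (800x600 pixels). The steel one at (200,342) in the crate has three flanged arms. The cross at (265,335) has four, and the brown tee at (185,440) is outside the crate. The steel tee at (200,342) fits. The dry box is at (551,298), with its chamber towards the robot and its handle at (556,257). I'll confirm the tee in a crop.

Run:
```python
from h import *
im=r.grab_frame("top"); cv2.imwrite("pics/raw.png",im)
a=cv2.resize(im[210:280,105:195],None,fx=4.4,fy=4.4,interpolation=cv2.INTER_CUBIC)
b=cv2.resize(im[135:285,335:445],None,fx=3.6,fy=3.6,interpolation=cv2.INTER_CUBIC)
h=max(a.shape[0],b.shape[0]); c=np.zeros((h,800,3),np.uint8); c[:a.shape[0],:a.shape[1]]=a; c[:b.shape[0],400:400+b.shape[1]]=b[:,:400]
cv2.imwrite("pics/crop.png",c)
g=cv2.cvtColor(im,cv2.COLOR_BGR2GRAY); m=((g>95)&(cv2.cvtColor(im,cv2.COLOR_BGR2HSV)[...,1]<90)).astype(np.uint8)
n,l,s,ce=cv2.connectedComponentsWithStats(m)
for i in range(1,n):
    if 20<s[i,4]<5000 and 100<ce[i][0]<265: print(s[i],ce[i],pix2w("top",ce[i],.02))
```

```text
[201 104   4  39 133] [202.70676692 121.83458647] [0.71722068 0.18352661 0.02      ]
[170 119  18  18  94] [178.19148936 126.44680851] [0.70592023 0.23885854 0.02      ]
[211 172  30  29 507] [224.28599606 187.75542406] [0.5674549  0.13142406 0.02      ]
[127 181  25  25 482] [138.93568465 192.97925311] [0.55323909 0.32279746 0.02      ]
[173 181  20  20 287] [182.47038328 190.70383275] [0.55961103 0.22517226 0.02      ]
[200 204  13  13 121] [205.90909091 210.53719008] [0.51565385 0.17148244 0.02      ]
[156 208  14  13 130] [162.39230769 214.13846154] [0.50633347 0.26867847 0.02      ]
[214 213  33  38 478] [229.93933054 231.76778243] [0.46887124 0.11674283 0.02      ]
[165 215  42  41 874] [185.51716247 234.31693364] [0.46191169 0.21571463 0.02      ]
[118 222  46  37 789] [139.23447402 238.33460076] [0.45163137 0.31870613 0.02      ]
[123 287  15  17  38] [131.86842105 296.31578947] [0.32349402 0.3306945  0.02      ]
[132 290  16  35  49] [138.97959184 306.57142857] [0.30130429 0.31420965 0.02      ]
[109 294  25  36  89] [120.28089888 311.98876404] [0.28894766 0.35508112 0.02      ]
```

View pics/crop.png

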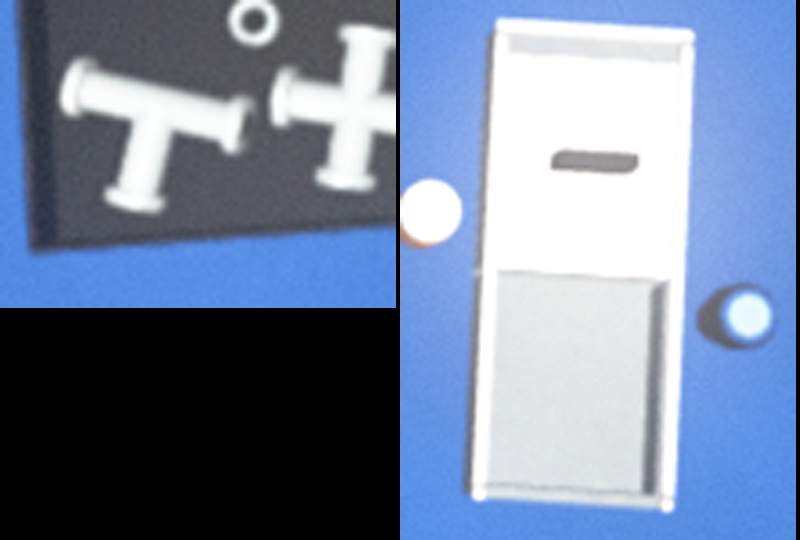

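The crop confirms it: the steel part at crop (150,125) has exactly three flanged arms, with its branch towards the robot. The box corners are at crop (496,20), (694,32), (672,508) and (472,495), and the handle is at (595,161).

```bash
cat > fit.py <<'E'
from h import *
from scipy.optimize import minimize
def teefit(n,im,m,x0,z,c=None):
    vs,us=np.nonzero(m); P=np.array([pix2w(n,(u,v),z,c)[:2] for u,v in zip(us,vs)])
    def ins(q):
        x,y=q.T; b=lambda x0,x1,y0,y1:(np.maximum(np.maximum(x0-x,x-x1),np.maximum(y0-y,y-y1)))
        return np.minimum.reduce([b(-45,45,-22,-2),b(-45,-38,-27,3),b(38,45,-27,3),b(-10,10,-12,40),b(-15,15,33,40)])
    G=np.stack(np.meshgrid(np.arange(-70,71,2),np.arange(-70,71,2)),-1).reshape(-1,2)
    def cost(p):
        x,y,a=p; R=np.array([[np.cos(a),-np.sin(a)],[np.sin(a),np.cos(a)]])
        s=1/(1+np.exp(-ins((P*1000-[x,y])@R)/1.5)); return s.mean()
    best=min((minimize(cost,[x0[0]*1e3,x0[1]*1e3,x0[2]+d],method="Nelder-Mead",options=dict(initial_simplex=np.array([[x0[0]*1e3+i,x0[1]*1e3+j,x0[2]+d+k] for i,j,k in((0,0,0),(12,0,0),(0,12,0),(0,0,.3))]))) for d in(-.3,0,.3)),key=lambda s:s.fun)
    return best.x,best.fun
E
python3 - <<'E'
from fit import *
im=cv2.imread("pics/raw.png"); g=cv2.cvtColor(im,cv2.COLOR_BGR2GRAY)
m=np.zeros_like(g); m[220:262,116:165]=g[220:262,116:165]>125
n,l,s,ce=cv2.connectedComponentsWithStats(m); k=1+np.argmax(s[1:,4]); print(s[k])
c=cam("top"); print("tee",teefit("top",im,l==k,[.4516,.3187,3.0],.02,c))
q=lambda u,v:(335+(u-400)/3.6-.4,135+v/3.6-.4)
C=[pix2w("top",q(*p),.05,c) for p in((496,20),(694,32),(672,508),(472,495))]
print(np.round(C,4),[round(float(np.linalg.norm(C[i]-C[i-1])),4) for i in range(4)],np.mean(C,0))
H=pix2w("top",q(595,161),.08,c);print("handle",H)
d=(C[0]+C[1]-C[2]-C[3])/2; print("yaw",np.degrees(np.arctan2(d[1],d[0])))
print("cover front edge",pix2w("top",q(583,272),.048,c))
for nm,p in(("amber",(430,208)),("eyep",(748,315))): print(nm,pix2w("top",q(*p),.057,c))
E
```

```text
[118 223  45  36 681]
tee (array([450.07190018, 319.621509  ,   3.4929563 ]), np.float64(0.38311948804470014))
[[ 0.6729 -0.1708  0.05  ]
 [ 0.667  -0.2915  0.05  ]
 [ 0.3785 -0.2761  0.05  ]
 [ 0.3847 -0.1566  0.05  ]] [0.2886, 0.1208, 0.2888, 0.1197] [ 0.52575658 -0.22377461  0.05      ]
handle [ 0.58272039 -0.22413207  0.08      ]
yaw -2.9329918659834435
cover front edge [ 0.51948788 -0.22384678  0.048     ]
amber [ 0.55622944 -0.13003571  0.057     ]
eyep [ 0.49424692 -0.32049018  0.057     ]
```

View pics/side.png

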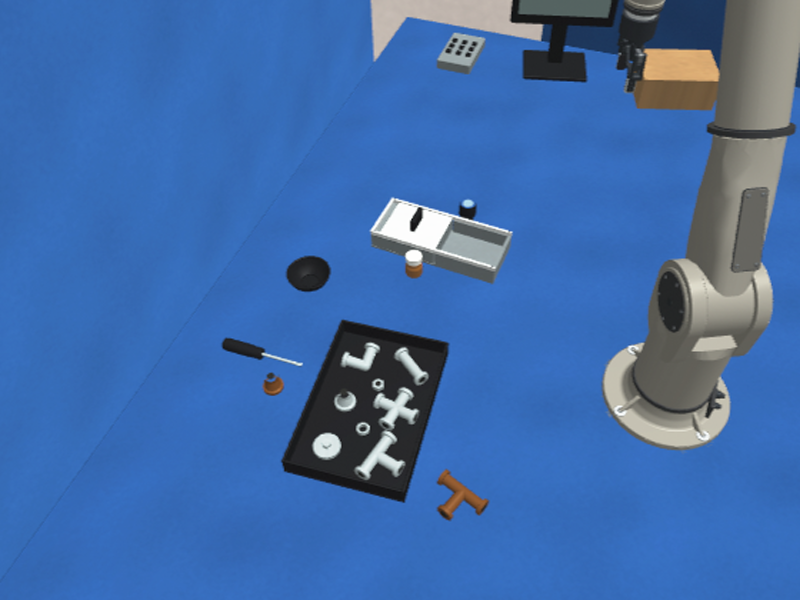

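The side view agrees: the tee is at (382,457) in the crate, and the box is at (440,238) with the jar and eyepiece on either side. My fit started from the wrong yaw, so I'll redo it and plan the first moves.

```bash
cat >> h.py <<'E'
def rel(p,yaw=None):
    "tool shift (mm) to world p, and tool rz (deg) to bring tool y to world yaw deg"
    o=r.get_obs(); R=cv2.Rodrigues(o["orientation"])[0]; y=np.degrees(np.arctan2(R[1,1],R[0,1]))
    print("clock",o["clock"],"tcp",np.round(o["tcp_pos"],4),"yaw_y",round(y,2),"tilt",np.round(R[:2,2],4),"j",np.round(o["joints"],2))
    print("shift",np.round(R.T@(np.array(p)-o["tcp_pos"])*1e3,1), "rz",None if yaw is None else round(-((yaw-y+180)%360-180),2))
E
python3 - <<'E'
from fit import *
im=cv2.imread("pics/raw.png"); g=cv2.cvtColor(im,cv2.COLOR_BGR2GRAY)
m=np.zeros_like(g); m[220:262,116:165]=g[220:262,116:165]>125
n,l,s,ce=cv2.connectedComponentsWithStats(m); k=1+np.argmax(s[1:,4])
x,f=teefit("top",im,l==k,[.4516,.3187,1.35],.02,cam("top")); print("tee",x,np.degrees(x[2]),f)
rel([.46,-.22,.30])
E
```

```text
tee [450.36317227 319.49166606   1.36274922] 78.07977855704826 0.21120321754167756
clock 0.15 tcp [ 0.2349 -0.6323  0.2525] yaw_y -69.62 tilt [-0.0006  0.0014] j [ 1.11  0.48  0.02  1.56 -0.01  1.11 -0.08]
shift [ 354.6 -308.2  -47.1] rz None
```

Call:
step_arm --moves '[{"dx":35.5,"dy":-30.8,"dz":-4.7},{"dx":35.5,"dy":-30.8,"dz":-4.7},{"dx":35.5,"dy":-30.8,"dz":-4.7},{"dx":35.5,"dy":-30.8,"dz":-4.7},{"dx":35.5,"dy":-30.8,"dz":-4.7},{"dx":35.5,"dy":-30.8,"dz":-4.7},{"dx":35.5,"dy":-30.8,"dz":-4.7},{"dx":35.5,"dy":-30.8,"dz":-4.7},{"dx":35.5,"dy":-30.8,"dz":-4.7},{"dx":35.5,"dy":-30.8,"dz":-4.7},{"dx":0},{"dx":0}]'

```text
invalid input at $.moves[0]: expected keys rx, ry, rz, dx, dy, dz, gripper
```

Run:
```python
from h import *
c=cam("wrist"); im=r.grab_frame("wrist"); cv2.imwrite("pics/w1raw.png",im); np.savez("w1",K=c[0],R=c[1],t=c[2])
cv2.imwrite("pics/w1.png",cv2.resize(im,(800,600),interpolation=cv2.INTER_CUBIC))
rel([.447,.28,.25],78)
```

```text
clock 0.2 tcp [ 0.235  -0.6324  0.2527] yaw_y -69.62 tilt [-0.0004  0.001 ] j [ 1.11  0.48  0.02  1.56 -0.01  1.11 -0.08]
shift [ 516.5 -781.4    3.5] rz -147.62
```

View pics/w1.png

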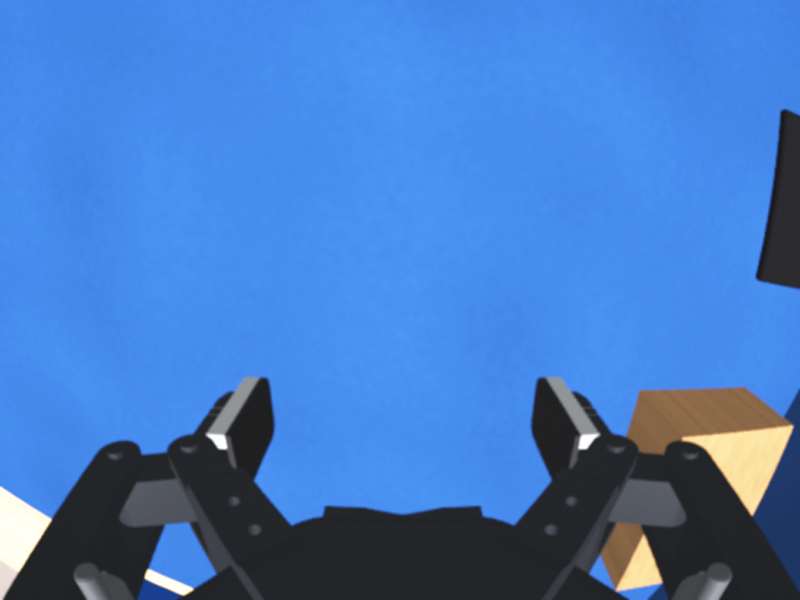

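The move was refused because it needs every key. The picture still shows only blue table between the fingers, since nothing has moved.

Call:
step_arm --moves '[{"rx":0,"ry":0,"rz":0,"dx":35.5,"dy":-30.8,"dz":-4.7,"gripper":1},{"rx":0,"ry":0,"rz":0,"dx":35.5,"dy":-30.8,"dz":-4.7,"gripper":1},{"rx":0,"ry":0,"rz":0,"dx":35.5,"dy":-30.8,"dz":-4.7,"gripper":1},{"rx":0,"ry":0,"rz":0,"dx":35.5,"dy":-30.8,"dz":-4.7,"gripper":1},{"rx":0,"ry":0,"rz":0,"dx":35.5,"dy":-30.8,"dz":-4.7,"gripper":1},{"rx":0,"ry":0,"rz":0,"dx":35.5,"dy":-30.8,"dz":-4.7,"gripper":1},{"rx":0,"ry":0,"rz":0,"dx":35.5,"dy":-30.8,"dz":-4.7,"gripper":1},{"rx":0,"ry":0,"rz":0,"dx":35.5,"dy":-30.8,"dz":-4.7,"gripper":1},{"rx":0,"ry":0,"rz":0,"dx":35.5,"dy":-30.8,"dz":-4.7,"gripper":1},{"rx":0,"ry":0,"rz":0,"dx":35.5,"dy":-30.8,"dz":-4.7,"gripper":1},{"rx":0,"ry":0,"rz":0,"dx":0,"dy":0,"dz":0,"gripper":1},{"rx":0,"ry":0,"rz":0,"dx":0,"dy":0,"dz":0,"gripper":1}]'

```text
clock: 1.7
tcp_pos: [0.4602, -0.2209, 0.3001]
orientation: [3.092, 0.556, -0.001]
contact_force: [1.0, -0.6, -0.2]
grip_width: 0.0855
gripper_force: 0.0
```

Run:
```python
from h import *
c=cam("wrist"); im=r.grab_frame("wrist"); cv2.imwrite("pics/w2raw.png",im); np.savez("w2",K=c[0],R=c[1],t=c[2])
cv2.imwrite("pics/w2.png",cv2.resize(im,(800,600),interpolation=cv2.INTER_CUBIC))
rel([.447,.28,.25],78)
```

```text
clock 1.75 tcp [ 0.4599 -0.2215  0.3001] yaw_y -69.71 tilt [-0.0007 -0.0004] j [ 0.52  0.17 -0.22  1.87  0.04  1.1  -0.93]
shift [ 161.9 -474.8   49.9] rz -147.71
```

View pics/w2.png

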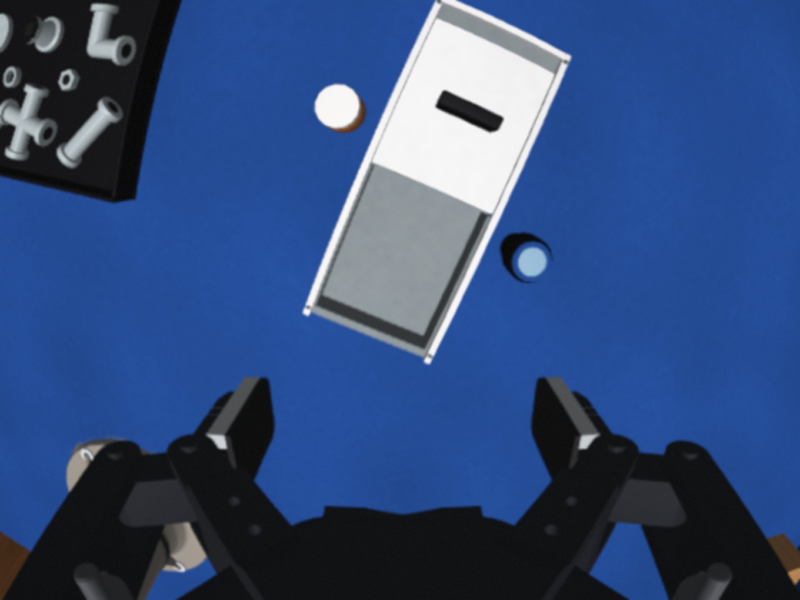

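The wrist view shows the whole box: strip ends at (307,312), (429,360), (438,3) and (569,58), handle top at (470,107), cover front edge from (373,164) to (492,214), and the chamber's near floor edge from (322,294) to (424,335).

Run:
```python
from h import *
d=np.load("w2.npz"); c=(d["K"],d["R"],d["t"])
f=lambda u,v,z:pix2w("wrist",(u*.7-.15,v*.7-.15),z,c)
C=np.array([f(307,312,.05),f(429,360,.05),f(569,58,.05),f(438,3,.05)]); print(np.round(C,4)); print(np.mean(C,0),[round(float(np.linalg.norm(C[i]-C[i-1])),4) for i in range(4)])
ax=(C[2]+C[3]-C[0]-C[1])/2; print("yaw",np.degrees(np.arctan2(ax[1],ax[0]))); ax/=np.linalg.norm(ax); ay=np.array([-ax[1],ax[0],0])
o=C.mean(0)
for n,p in(("handle",f(470,107,.08)),("front",f(373,164,.048)),("front",f(492,214,.048)),("floorL",f(322,294,.005)),("floorR",f(424,335,.005)),("floor right",f(480,210,.005)),("amber",f(337,107,.055)),("eyep",f(531,261,.06))):
    q=p-o; print(n,np.round(p,4),"box",round(q@ax*1e3,1),round(q@ay*1e3,1))
```

```text
[[ 0.3863 -0.1616  0.05  ]
 [ 0.3813 -0.2747  0.05  ]
 [ 0.6651 -0.2898  0.05  ]
 [ 0.6647 -0.175   0.05  ]]
[ 0.52433808 -0.22528394  0.05      ] [0.2787, 0.1132, 0.2842, 0.1148]
yaw -2.8956086504956966
handle [ 0.5862 -0.226   0.08  ] box 61.8 2.4
front [ 0.5211 -0.1734  0.048 ] box -5.9 51.7
front [ 0.5174 -0.277   0.048 ] box -4.3 -52.0
floorL [ 0.3911 -0.1659  0.005 ] box -136.1 52.5
floorR [ 0.3862 -0.2703  0.005 ] box -135.7 -52.0
floor right [ 0.5154 -0.2749  0.005 ] box -6.4 -50.0
amber [ 0.5546 -0.1317  0.055 ] box 25.5 95.0
eyep [ 0.4945 -0.3194  0.06  ] box -25.0 -95.5
```

Call:
step_arm --moves '[{"rx":0,"ry":0,"rz":0,"dx":16.8,"dy":-51.8,"dz":12,"gripper":0.2},{"rx":0,"ry":0,"rz":0,"dx":16.8,"dy":-51.8,"dz":12,"gripper":0.2},{"rx":0,"ry":0,"rz":0,"dx":16.8,"dy":-51.8,"dz":12,"gripper":0.2},{"rx":0,"ry":0,"rz":0,"dx":16.8,"dy":-51.8,"dz":12,"gripper":0.2},{"rx":0,"ry":0,"rz":0,"dx":16.8,"dy":-51.8,"dz":12,"gripper":0.2},{"rx":0,"ry":0,"rz":0,"dx":16.8,"dy":-51.8,"dz":12,"gripper":0.2},{"rx":0,"ry":0,"rz":0,"dx":16.8,"dy":-51.8,"dz":12,"gripper":0.2},{"rx":0,"ry":0,"rz":0,"dx":16.8,"dy":-51.8,"dz":12,"gripper":0.2},{"rx":0,"ry":0,"rz":0,"dx":16.8,"dy":-51.8,"dz":12,"gripper":0.2},{"rx":0,"ry":0,"rz":0,"dx":16.8,"dy":-51.8,"dz":12,"gripper":0.2},{"rx":0,"ry":0,"rz":-10,"dx":0,"dy":0,"dz":0,"gripper":0.2},{"rx":0,"ry":0,"rz":-10,"dx":0,"dy":0,"dz":0,"gripper":0.2},{"rx":0,"ry":0,"rz":-10,"dx":0,"dy":0,"dz":0,"gripper":0.2},{"rx":0,"ry":0,"rz":-10,"dx":0,"dy":0,"dz":0,"gripper":0.2},{"rx":0,"ry":0,"rz":-10,"dx":0,"dy":0,"dz":0,"gripper":0.2},{"rx":0,"ry":0,"rz":-10,"dx":0,"dy":0,"dz":0,"gripper":0.2},{"rx":0,"ry":0,"rz":-10,"dx":0,"dy":0,"dz":0,"gripper":0.2},{"rx":0,"ry":0,"rz":-10,"dx":0,"dy":0,"dz":0,"gripper":0.2},{"rx":0,"ry":0,"rz":-10,"dx":0,"dy":0,"dz":0,"gripper":0.2},{"rx":0,"ry":0,"rz":-10,"dx":0,"dy":0,"dz":0,"gripper":0.2}]'

```text
clock: 4.25
tcp_pos: [0.4388, 0.3219, 0.1798]
orientation: [1.558, 2.728, -0.002]
contact_force: [0.2, -0.4, -0.0]
grip_width: 0.051
gripper_force: 0.0
```

Call:
step_arm --moves '[{"rx":0,"ry":0,"rz":-10,"dx":0,"dy":0,"dz":0,"gripper":0.2},{"rx":0,"ry":0,"rz":-10,"dx":0,"dy":0,"dz":0,"gripper":0.2},{"rx":0,"ry":0,"rz":-10,"dx":0,"dy":0,"dz":0,"gripper":0.2},{"rx":0,"ry":0,"rz":-10,"dx":0,"dy":0,"dz":0,"gripper":0.2},{"rx":0,"ry":0,"rz":-7.7,"dx":0,"dy":0,"dz":0,"gripper":0.2},{"rx":0,"ry":0,"rz":0,"dx":0,"dy":0,"dz":0,"gripper":0.2},{"rx":0,"ry":0,"rz":0,"dx":0,"dy":0,"dz":0,"gripper":0.2}]'

```text
clock: 5.12
tcp_pos: [0.4382, 0.3228, 0.18]
orientation: [-0.333, -3.124, 0.001]
contact_force: [-0.3, -0.1, -0.1]
grip_width: 0.0513
gripper_force: 0.0
```

Run:
```python
from h import *
c=cam("wrist"); im=r.grab_frame("wrist"); cv2.imwrite("pics/w3raw.png",im); np.savez("w3",K=c[0],R=c[1],t=c[2])
cv2.imwrite("pics/w3.png",cv2.resize(im,(800,600),interpolation=cv2.INTER_CUBIC))
rel([.4377,.3222,.1],78.1)
```

```text
clock 5.175 tcp [0.438  0.3231 0.1801] yaw_y 77.9 tilt [-0.     -0.0005] j [ 0.09  0.6  -1.12  1.89  0.63  1.06  0.06]
shift [ 0.2 -0.9 80.1] rz -0.2
```

View pics/w3.png

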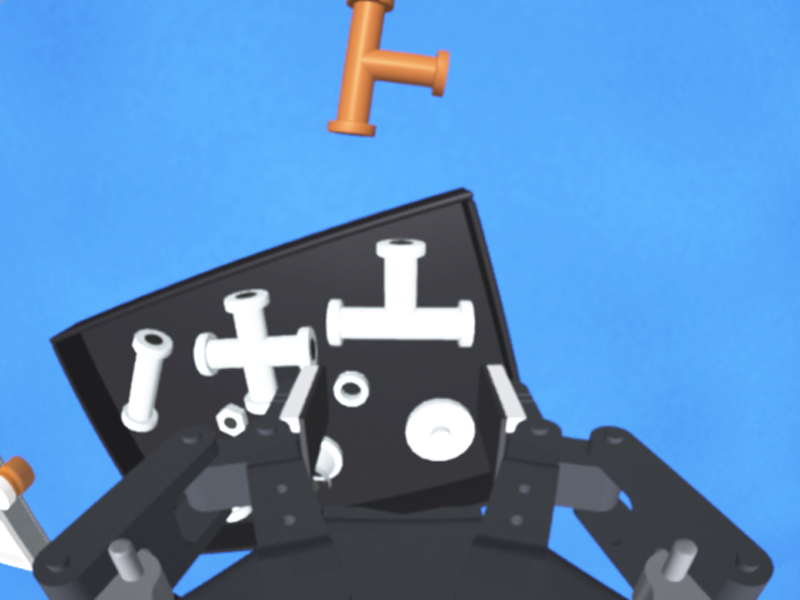

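The wrist view shows the tee square to the tool: its run goes from (328,323) to (474,323), its branch ends at (401,243), and nothing is between the fingers and the branch.

Run:
```python
from h import *
d=np.load("w3.npz"); c=(d["K"],d["R"],d["t"])
f=lambda u,v,z:pix2w("wrist",(u*.7-.15,v*.7-.15),z,c)
a,b,e=f(334,323,.02),f(469,323,.02),f(401,243,.035); print(a,b,e,np.linalg.norm(b-a))
yaw=np.arctan2(*(b-a)[1::-1]); ty=np.array([-np.sin(yaw),np.cos(yaw),0]); m=(a+b)/2
print(np.degrees(yaw),"mid",m,"branch len",(e-m)@ty)
rel([*(m+.025*ty)[:2],.029],np.degrees(yaw))
```

```text
[0.45417119 0.27424991 0.02      ] [0.47249756 0.35932518 0.02      ] [0.41008817 0.32807389 0.035     ] 0.08702675549610879
77.8434754090561 mid [0.46333438 0.31678755 0.02      ] branch len 0.054428923765648674
clock 5.175 tcp [0.438  0.3231 0.1801] yaw_y 77.9 tilt [-0.     -0.0005] j [ 0.09  0.6  -1.12  1.89  0.63  1.06  0.06]
shift [ -1.   -0.8 151.1] rz 0.06
```

Call:
step_arm --moves '[{"rx":0,"ry":0,"rz":0,"dx":-0.8,"dy":-0.8,"dz":40,"gripper":0.2},{"rx":0,"ry":0,"rz":0,"dx":0,"dy":0,"dz":40,"gripper":0.2},{"rx":0,"ry":0,"rz":0,"dx":0,"dy":0,"dz":35,"gripper":0.2},{"rx":0,"ry":0,"rz":0,"dx":0,"dy":0,"dz":20,"gripper":0.2},{"rx":0,"ry":0,"rz":0,"dx":0,"dy":0,"dz":10,"gripper":0.2},{"rx":0,"ry":0,"rz":0,"dx":0,"dy":0,"dz":5,"gripper":0.2},{"rx":0,"ry":0,"rz":0,"dx":0,"dy":0,"dz":0,"gripper":0.2},{"rx":0,"ry":0,"rz":0,"dx":0,"dy":0,"dz":0,"gripper":0.2}]'

```text
clock: 6.18
tcp_pos: [0.4387, 0.3231, 0.0311]
orientation: [0.326, 3.124, 0.001]
contact_force: [0.8, -0.3, -0.0]
grip_width: 0.0515
gripper_force: 0.0
```

Call:
step_arm --moves '[{"rx":0,"ry":0,"rz":0,"dx":0,"dy":0,"dz":0,"gripper":-0.4},{"rx":0,"ry":0,"rz":0,"dx":0,"dy":0,"dz":0,"gripper":-0.8},{"rx":0,"ry":0,"rz":0,"dx":0,"dy":0,"dz":0,"gripper":-1},{"rx":0,"ry":0,"rz":0,"dx":0,"dy":0,"dz":0,"gripper":-1},{"rx":0,"ry":0,"rz":0,"dx":0,"dy":0,"dz":0,"gripper":-1},{"rx":0,"ry":0,"rz":0,"dx":0,"dy":0,"dz":0,"gripper":-1}]' --grip_force 60

```text
clock: 6.92
tcp_pos: [0.4385, 0.3229, 0.0308]
orientation: [0.326, 3.124, 0.0]
contact_force: [-0.1, -1.8, 6.1]
grip_width: 0.0181
gripper_force: 58.4
```

Call:
step_arm --moves '[{"rx":0,"ry":0,"rz":0,"dx":0,"dy":0,"dz":-4,"gripper":-1},{"rx":0,"ry":0,"rz":0,"dx":0,"dy":0,"dz":-15,"gripper":-1},{"rx":0,"ry":0,"rz":0,"dx":0,"dy":0,"dz":-30,"gripper":-1},{"rx":0,"ry":0,"rz":0,"dx":0,"dy":0,"dz":-35,"gripper":-1},{"rx":0,"ry":0,"rz":0,"dx":0,"dy":0,"dz":-35,"gripper":-1},{"rx":0,"ry":0,"rz":0,"dx":0,"dy":0,"dz":-31,"gripper":-1},{"rx":0,"ry":0,"rz":0,"dx":0,"dy":0,"dz":0,"gripper":-1},{"rx":0,"ry":0,"rz":0,"dx":0,"dy":0,"dz":0,"gripper":-1}]'

```text
clock: 7.92
tcp_pos: [0.438, 0.322, 0.1797]
orientation: [-0.326, -3.124, 0.002]
contact_force: [0.3, -0.7, -2.2]
grip_width: 0.0179
gripper_force: 58.7
```

Run:
```python
from h import *
c=cam("wrist"); im=r.grab_frame("wrist"); np.savez("w4",K=c[0],R=c[1],t=c[2])
cv2.imwrite("pics/w4.png",cv2.resize(im,(800,600),interpolation=cv2.INTER_CUBIC))
rel([.4516,-.2207,.18],-2.9); print(r.get_obs()["moment"],r.get_obs()["contact_force"])
```

```text
clock 7.975 tcp [0.4379 0.3219 0.1793] yaw_y 78.08 tilt [-0.0012 -0.0015] j [ 0.09  0.6  -1.12  1.89  0.63  1.06  0.07]
shift [-1.255e+02 -5.281e+02  1.000e-01] rz 80.98
[-0.03481275  0.01404852 -0.00761428] [-0.52143882  0.11727112 -1.880858  ]
```

View pics/w4.png

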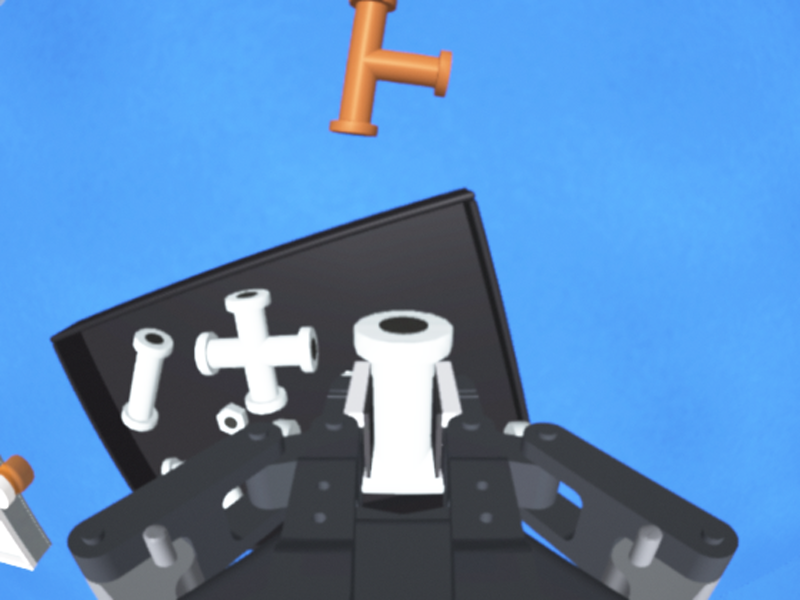

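The tee is held by its branch: the branch flange is at (403,325) between the pads, and the other fittings are undisturbed. I'll check that it hangs level by predicting where the bore centre should appear.

Run:
```python
from h import *
d=np.load("w4.npz"); c=(d["K"],d["R"],d["t"]); o=r.get_obs(); R=cv2.Rodrigues(o["orientation"])[0]
for t in(-10,-5,0,5,10):
    a=np.radians(t); L=27; v=np.array([L*np.cos(a),0,10.8+L*np.sin(a)])/1e3
    print(t,(w2pix("wrist",o["tcp_pos"]+R@v,c)+.15)/.7, (w2pix("wrist",o["tcp_pos"]+R@(v+np.array([np.sin(a),0,-np.cos(a)])*.015),c)+.15)/.7)
```

```text
-10 [401.34132555 330.89833494] [401.25076239 359.91634783]
-5 [401.35475149 327.13566762] [401.25846075 351.10101378]
0 [401.36878345 324.10645002] [401.26822589 342.96070276]
5 [401.38324653 321.80484156] [401.27980621 335.57259272]
10 [401.3979807 320.2169891] [401.29293642 328.99417422]
```

Call:
step_arm --moves '[{"rx":0,"ry":0,"rz":0,"dx":-5.4,"dy":-21.7,"dz":0,"gripper":-1},{"rx":0,"ry":0,"rz":0,"dx":-10.4,"dy":-43.5,"dz":0,"gripper":-1},{"rx":0,"ry":0,"rz":0,"dx":-10.4,"dy":-43.5,"dz":0,"gripper":-1},{"rx":0,"ry":0,"rz":0,"dx":-10.4,"dy":-43.5,"dz":0,"gripper":-1},{"rx":0,"ry":0,"rz":0,"dx":-10.4,"dy":-43.5,"dz":0,"gripper":-1},{"rx":0,"ry":0,"rz":0,"dx":-10.4,"dy":-43.5,"dz":0,"gripper":-1},{"rx":0,"ry":0,"rz":0,"dx":-10.4,"dy":-43.5,"dz":0,"gripper":-1},{"rx":0,"ry":0,"rz":0,"dx":-10.4,"dy":-43.5,"dz":0,"gripper":-1},{"rx":0,"ry":0,"rz":0,"dx":-10.4,"dy":-43.5,"dz":0,"gripper":-1},{"rx":0,"ry":0,"rz":0,"dx":-10.4,"dy":-43.5,"dz":0,"gripper":-1},{"rx":0,"ry":0,"rz":0,"dx":-10.4,"dy":-43.5,"dz":0,"gripper":-1},{"rx":0,"ry":0,"rz":0,"dx":-10.4,"dy":-43.5,"dz":0,"gripper":-1},{"rx":0,"ry":0,"rz":0,"dx":-5,"dy":-21.7,"dz":0,"gripper":-1},{"rx":0,"ry":0,"rz":0,"dx":0,"dy":0,"dz":0,"gripper":-1}]'

```text
clock: 9.72
tcp_pos: [0.4517, -0.2153, 0.1789]
orientation: [-0.332, -3.122, -0.002]
contact_force: [-0.3, 1.0, -1.3]
grip_width: 0.0177
gripper_force: 58.9
```

Call:
step_arm --moves '[{"rx":0,"ry":0,"rz":5,"dx":0,"dy":0,"dz":0,"gripper":-1},{"rx":0,"ry":0,"rz":9,"dx":0,"dy":0,"dz":0,"gripper":-1},{"rx":0,"ry":0,"rz":9,"dx":0,"dy":0,"dz":0,"gripper":-1},{"rx":0,"ry":0,"rz":9,"dx":0,"dy":0,"dz":0,"gripper":-1},{"rx":0,"ry":0,"rz":9,"dx":0,"dy":0,"dz":0,"gripper":-1},{"rx":0,"ry":0,"rz":9,"dx":0,"dy":0,"dz":0,"gripper":-1},{"rx":0,"ry":0,"rz":9,"dx":0,"dy":0,"dz":0,"gripper":-1},{"rx":0,"ry":0,"rz":9,"dx":0,"dy":0,"dz":0,"gripper":-1},{"rx":0,"ry":0,"rz":9,"dx":0,"dy":0,"dz":0,"gripper":-1},{"rx":0,"ry":0,"rz":4,"dx":0,"dy":0,"dz":0,"gripper":-1},{"rx":0,"ry":0,"rz":0,"dx":0,"dy":0,"dz":0,"gripper":-1},{"rx":0,"ry":0,"rz":0,"dx":0,"dy":0,"dz":0,"gripper":-1}]'

```text
clock: 11.22
tcp_pos: [0.4525, -0.2127, 0.18]
orientation: [-2.274, -2.167, 0.0]
contact_force: [-0.2, 0.2, -1.8]
grip_width: 0.0173
gripper_force: 58.8
```

Run:
```python
from h import *
rel([.452,-.2142,.0358],-2.9)
o=r.get_obs(); print(o["moment"],o["contact_force"],o["grip_width"])
```

```text
clock 11.225 tcp [ 0.4525 -0.2127  0.18  ] yaw_y -2.76 tilt [-0.0005  0.0005] j [ 1.04  0.42 -0.89  1.99  0.4   0.92 -0.1 ]
shift [ -1.6  -0.4 144.2] rz 0.14
[ 0.00725381  0.02805167 -0.029685  ] [-0.23979271  0.15976085 -1.8245543 ] 0.017320708335098797
```

Call:
step_arm --moves '[{"rx":0,"ry":0,"rz":0,"dx":-1.5,"dy":0,"dz":20,"gripper":-1},{"rx":0,"ry":0,"rz":0,"dx":0,"dy":0,"dz":30,"gripper":-1},{"rx":0,"ry":0,"rz":0,"dx":0,"dy":0,"dz":30,"gripper":-1},{"rx":0,"ry":0,"rz":0,"dx":0,"dy":0,"dz":25,"gripper":-1},{"rx":0,"ry":0,"rz":0,"dx":0,"dy":0,"dz":18,"gripper":-1},{"rx":0,"ry":0,"rz":0,"dx":0,"dy":0,"dz":10,"gripper":-1},{"rx":0,"ry":0,"rz":0,"dx":0,"dy":0,"dz":7,"gripper":-1},{"rx":0,"ry":0,"rz":0,"dx":0,"dy":0,"dz":4,"gripper":-1},{"rx":0,"ry":0,"rz":0,"dx":0,"dy":0,"dz":0,"gripper":-1},{"rx":0,"ry":0,"rz":0,"dx":0,"dy":0,"dz":0,"gripper":-1}]'

```text
clock: 12.48
tcp_pos: [0.4529, -0.2153, 0.0368]
orientation: [2.277, 2.163, 0.0]
contact_force: [0.8, 0.4, -1.9]
grip_width: 0.0177
gripper_force: 58.9
```

Call:
step_arm --moves '[{"rx":0,"ry":0,"rz":0,"dx":0,"dy":0,"dz":1,"gripper":-1},{"rx":0,"ry":0,"rz":0,"dx":0,"dy":0,"dz":1,"gripper":-1},{"rx":0,"ry":0,"rz":0,"dx":0,"dy":0,"dz":1,"gripper":-1},{"rx":0,"ry":0,"rz":0,"dx":0,"dy":0,"dz":0,"gripper":-1},{"rx":0,"ry":0,"rz":0,"dx":0,"dy":0,"dz":0,"gripper":-1}]'

```text
clock: 13.1
tcp_pos: [0.4526, -0.2151, 0.0333]
orientation: [-2.277, -2.164, -0.0]
contact_force: [0.6, -0.8, -2.3]
grip_width: 0.0179
gripper_force: 58.9
```

Call:
step_arm --moves '[{"rx":0,"ry":0,"rz":0,"dx":0,"dy":0,"dz":0.8,"gripper":-1},{"rx":0,"ry":0,"rz":0,"dx":0,"dy":0,"dz":0.8,"gripper":-1},{"rx":0,"ry":0,"rz":0,"dx":0,"dy":0,"dz":0,"gripper":-1},{"rx":0,"ry":0,"rz":0,"dx":0,"dy":0,"dz":0,"gripper":-1}]'

```text
clock: 13.6
tcp_pos: [0.4526, -0.2151, 0.0317]
orientation: [2.277, 2.164, 0.0]
contact_force: [-0.1, -0.0, -2.2]
grip_width: 0.0182
gripper_force: 58.9
```

Call:
step_arm --moves '[{"rx":0,"ry":0,"rz":0,"dx":0,"dy":0,"dz":0.6,"gripper":-1},{"rx":0,"ry":0,"rz":0,"dx":0,"dy":0,"dz":0.6,"gripper":-1},{"rx":0,"ry":0,"rz":0,"dx":0,"dy":0,"dz":0,"gripper":-1},{"rx":0,"ry":0,"rz":0,"dx":0,"dy":0,"dz":0,"gripper":-1}]'

```text
clock: 14.1
tcp_pos: [0.4527, -0.2151, 0.0308]
orientation: [2.277, 2.164, -0.0]
contact_force: [-1.8, 0.5, 5.2]
grip_width: 0.0174
gripper_force: 59.6
```

The tee touches the chamber floor with about 7 N. I'll release it and rise straight up.

Call:
step_arm --moves '[{"rx":0,"ry":0,"rz":0,"dx":0,"dy":0,"dz":0,"gripper":-0.4},{"rx":0,"ry":0,"rz":0,"dx":0,"dy":0,"dz":0,"gripper":-0.2},{"rx":0,"ry":0,"rz":0,"dx":0,"dy":0,"dz":0,"gripper":0.1},{"rx":0,"ry":0,"rz":0,"dx":0,"dy":0,"dz":0,"gripper":0.1},{"rx":0,"ry":0,"rz":0,"dx":0,"dy":0,"dz":0,"gripper":0.1},{"rx":0,"ry":0,"rz":0,"dx":0,"dy":0,"dz":-10,"gripper":0.1},{"rx":0,"ry":0,"rz":0,"dx":0,"dy":0,"dz":-25,"gripper":0.1},{"rx":0,"ry":0,"rz":0,"dx":0,"dy":0,"dz":-40,"gripper":0.1},{"rx":0,"ry":0,"rz":0,"dx":0,"dy":0,"dz":-45,"gripper":0.1},{"rx":0,"ry":0,"rz":0,"dx":0,"dy":0,"dz":-50,"gripper":0.1},{"rx":0,"ry":0,"rz":0,"dx":0,"dy":0,"dz":0,"gripper":0.1},{"rx":0,"ry":0,"rz":0,"dx":0,"dy":0,"dz":0,"gripper":0.1}]'

```text
clock: 15.6
tcp_pos: [0.4521, -0.2153, 0.2006]
orientation: [2.277, 2.164, -0.001]
contact_force: [-1.2, 0.8, -0.4]
grip_width: 0.0473
gripper_force: 0.0
```

Run:
```python
from h import *
c=cam("wrist"); im=r.grab_frame("wrist"); cv2.imwrite("pics/w5raw.png",im); np.savez("w5",K=c[0],R=c[1],t=c[2])
cv2.imwrite("pics/w5.png",cv2.resize(im,(800,600),interpolation=cv2.INTER_CUBIC))
rel([.585,-.2265,.16],-2.9)
```

```text
clock 15.65 tcp [ 0.4518 -0.2151  0.1999] yaw_y -2.92 tilt [-0.0013  0.0002] j [ 1.07  0.39 -0.91  1.97  0.38  0.95 -0.08]
shift [ -4.6 133.7  39.7] rz -0.02
```

View pics/w5.png

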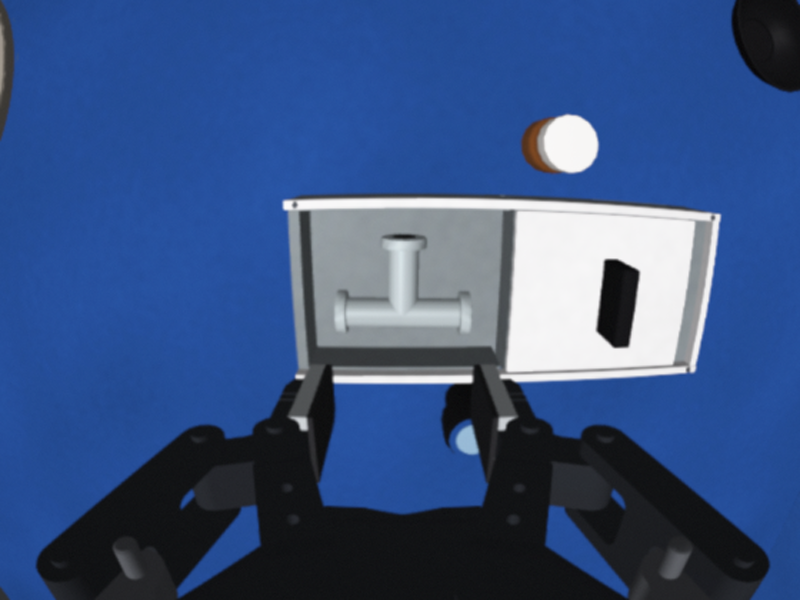

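The tee lies flat and clear inside the chamber, with its run from (335,312) to (470,312) and its branch end at (404,242). The handle's top face is around (626,305). I'll locate the handle and grip it along the box's x axis.

Run:
```python
from h import *
d=np.load("w5.npz"); c=(d["K"],d["R"],d["t"])
im=cv2.imread("pics/w5raw.png")
f=lambda u,v,z:pix2w("wrist",(u*.7-.15,v*.7-.15),z,c)
for p in((621,262),(638,271),(630,347),(613,346),(626,306)): print(np.round(f(*p,.08),4))
print("base",f(605,262,.048),f(598,333,.048)); print("front",f(516,212,.048),f(507,372,.048)); print("corners",f(716,216,.05),f(692,370,.05),f(289,204,.05),f(300,377,.05))
rel([.585,-.2265,.16],-2.9)
```

```text
[ 0.5777 -0.1978  0.08  ]
[ 0.5896 -0.2035  0.08  ]
[ 0.5894 -0.2512  0.08  ]
[ 0.5772 -0.2495  0.08  ]
[ 0.5833 -0.2245  0.08  ]
base [ 0.58213577 -0.20497689  0.048     ] [ 0.58079354 -0.25344772  0.048     ]
front [ 0.52200202 -0.17224378  0.048     ] [ 0.51777516 -0.27685793  0.048     ]
corners [ 0.66967035 -0.17394956  0.05      ] [ 0.66511095 -0.28894716  0.05      ] [ 0.3874015  -0.16028488  0.05      ] [ 0.38131482 -0.27239968  0.05      ]
clock 15.65 tcp [ 0.4518 -0.2151  0.1999] yaw_y -2.92 tilt [-0.0013  0.0002] j [ 1.07  0.39 -0.91  1.97  0.38  0.95 -0.08]
shift [ -4.6 133.7  39.7] rz -0.02
```

Call:
step_arm --moves '[{"rx":0,"ry":0,"rz":0,"dx":-1.5,"dy":33,"dz":0,"gripper":0.1},{"rx":0,"ry":0,"rz":0,"dx":-1.5,"dy":50,"dz":0,"gripper":0.1},{"rx":0,"ry":0,"rz":0,"dx":-1.5,"dy":50,"dz":0,"gripper":0.1},{"rx":0,"ry":0,"rz":0,"dx":0,"dy":0,"dz":35,"gripper":0.1},{"rx":0,"ry":0,"rz":0,"dx":0,"dy":0,"dz":40,"gripper":0.1},{"rx":0,"ry":0,"rz":0,"dx":0,"dy":0,"dz":30,"gripper":0.1},{"rx":0,"ry":0,"rz":0,"dx":0,"dy":0,"dz":14,"gripper":0.1},{"rx":0,"ry":0,"rz":0,"dx":0,"dy":0,"dz":4,"gripper":0.1},{"rx":0,"ry":0,"rz":0,"dx":0,"dy":0,"dz":0,"gripper":0.1},{"rx":0,"ry":0,"rz":0,"dx":0,"dy":0,"dz":0,"gripper":0.1}]'

```text
clock: 16.9
tcp_pos: [0.5859, -0.2266, 0.0787]
orientation: [2.276, 2.163, 0.001]
contact_force: [0.1, -0.6, -0.8]
grip_width: 0.047
gripper_force: 0.0
```

Call:
step_arm --moves '[{"rx":0,"ry":0,"rz":0,"dx":0,"dy":0,"dz":0,"gripper":-0.3},{"rx":0,"ry":0,"rz":0,"dx":0,"dy":0,"dz":0,"gripper":-0.6},{"rx":0,"ry":0,"rz":0,"dx":0,"dy":0,"dz":0,"gripper":-1},{"rx":0,"ry":0,"rz":0,"dx":0,"dy":0,"dz":0,"gripper":-1},{"rx":0,"ry":0,"rz":0,"dx":0,"dy":0,"dz":0,"gripper":-1},{"rx":0,"ry":0,"rz":0,"dx":0,"dy":0,"dz":0,"gripper":-1}]' --grip_force 40

```text
clock: 17.65
tcp_pos: [0.5854, -0.2266, 0.078]
orientation: [2.277, 2.164, 0.0]
contact_force: [-1.8, -0.4, 5.4]
grip_width: 0.0114
gripper_force: 40.1
```

Run:
```python
from h import *
rel([.4516,-.2207,.0768],-2.9); print(r.get_obs()["contact_force"])
```

```text
clock 17.65 tcp [ 0.5854 -0.2266  0.078 ] yaw_y -2.92 tilt [ 0.0004 -0.0004] j [ 0.79  0.73 -0.74  1.76  0.61  0.9  -0.27]
shift [  -1.  -133.9    1.1] rz -0.02
[-1.80581972 -0.44489231  5.35168478]
```

Call:
step_arm --moves '[{"rx":0,"ry":0,"rz":0,"dx":0,"dy":-5,"dz":-0.5,"gripper":-1},{"rx":0,"ry":0,"rz":0,"dx":0,"dy":-12,"dz":0,"gripper":-1},{"rx":0,"ry":0,"rz":0,"dx":0,"dy":-16,"dz":0,"gripper":-1},{"rx":0,"ry":0,"rz":0,"dx":0,"dy":-16,"dz":0,"gripper":-1},{"rx":0,"ry":0,"rz":0,"dx":0,"dy":-16,"dz":0,"gripper":-1},{"rx":0,"ry":0,"rz":0,"dx":0,"dy":-16,"dz":0,"gripper":-1},{"rx":0,"ry":0,"rz":0,"dx":0,"dy":-16,"dz":0,"gripper":-1},{"rx":0,"ry":0,"rz":0,"dx":0,"dy":-14,"dz":0,"gripper":-1},{"rx":0,"ry":0,"rz":0,"dx":0,"dy":-8,"dz":0,"gripper":-1},{"rx":0,"ry":0,"rz":0,"dx":0,"dy":-4,"dz":0,"gripper":-1},{"rx":0,"ry":0,"rz":0,"dx":0,"dy":0,"dz":0,"gripper":-1},{"rx":0,"ry":0,"rz":0,"dx":0,"dy":0,"dz":0,"gripper":-1}]'

```text
clock: 19.15
tcp_pos: [0.4615, -0.2203, 0.0779]
orientation: [-2.277, -2.163, 0.003]
contact_force: [-3.9, -2.3, 3.1]
grip_width: 0.0109
gripper_force: 40.6
```

Call:
step_arm --moves '[{"rx":0,"ry":0,"rz":0,"dx":0,"dy":-2,"dz":0,"gripper":-1},{"rx":0,"ry":0,"rz":0,"dx":0,"dy":-2,"dz":0,"gripper":-1},{"rx":0,"ry":0,"rz":0,"dx":0,"dy":-2,"dz":0,"gripper":-1},{"rx":0,"ry":0,"rz":0,"dx":0,"dy":0,"dz":0,"gripper":-1},{"rx":0,"ry":0,"rz":0,"dx":0,"dy":0,"dz":0,"gripper":-1}]'

```text
clock: 19.77
tcp_pos: [0.4563, -0.22, 0.078]
orientation: [2.277, 2.164, -0.0]
contact_force: [0.6, -4.4, -4.2]
grip_width: 0.0113
gripper_force: 39.5
```

Call:
step_arm --moves '[{"rx":0,"ry":0,"rz":0,"dx":0,"dy":-1.5,"dz":0,"gripper":-1},{"rx":0,"ry":0,"rz":0,"dx":0,"dy":-1.5,"dz":0,"gripper":-1},{"rx":0,"ry":0,"rz":0,"dx":0,"dy":0,"dz":0,"gripper":-1},{"rx":0,"ry":0,"rz":0,"dx":0,"dy":0,"dz":0,"gripper":-1}]'

```text
clock: 20.27
tcp_pos: [0.4533, -0.2199, 0.078]
orientation: [2.277, 2.164, -0.0]
contact_force: [1.8, -4.8, -4.3]
grip_width: 0.0112
gripper_force: 39.5
```

Call:
step_arm --moves '[{"rx":0,"ry":0,"rz":0,"dx":0,"dy":-1.5,"dz":0,"gripper":-1},{"rx":0,"ry":0,"rz":0,"dx":0,"dy":0,"dz":0,"gripper":-1},{"rx":0,"ry":0,"rz":0,"dx":0,"dy":0,"dz":0,"gripper":-1}]'

```text
clock: 20.65
tcp_pos: [0.4518, -0.2198, 0.078]
orientation: [2.277, 2.164, -0.0]
contact_force: [1.2, -4.4, -4.1]
grip_width: 0.0117
gripper_force: 39.5
```

Call:
step_arm --moves '[{"rx":0,"ry":0,"rz":0,"dx":0,"dy":-1.5,"dz":0,"gripper":-1},{"rx":0,"ry":0,"rz":0,"dx":0,"dy":0,"dz":0,"gripper":-1},{"rx":0,"ry":0,"rz":0,"dx":0,"dy":0,"dz":0,"gripper":-1}]'

```text
clock: 21.02
tcp_pos: [0.4512, -0.2198, 0.078]
orientation: [2.276, 2.163, 0.002]
contact_force: [4.9, -5.4, -8.5]
grip_width: 0.0111
gripper_force: 39.5
```

Call:
step_arm --moves '[{"rx":0,"ry":0,"rz":0,"dx":0,"dy":-1,"dz":0,"gripper":-1},{"rx":0,"ry":0,"rz":0,"dx":0,"dy":0,"dz":0,"gripper":-1},{"rx":0,"ry":0,"rz":0,"dx":0,"dy":0,"dz":0,"gripper":-1}]'

```text
clock: 21.4
tcp_pos: [0.4511, -0.2198, 0.078]
orientation: [2.275, 2.163, 0.004]
contact_force: [7.2, -5.8, -11.9]
grip_width: 0.0112
gripper_force: 39.3
```

The TCP has stalled at x = 0.451 with the force rising, which is the end stop. I'll give one more small push, then let go and rise.

Call:
step_arm --moves '[{"rx":0,"ry":0,"rz":0,"dx":0,"dy":-1.5,"dz":0,"gripper":-1},{"rx":0,"ry":0,"rz":0,"dx":0,"dy":0,"dz":0,"gripper":-1},{"rx":0,"ry":0,"rz":0,"dx":0,"dy":0,"dz":0,"gripper":-1}]'

```text
clock: 21.78
tcp_pos: [0.451, -0.2198, 0.078]
orientation: [2.274, 2.162, 0.008]
contact_force: [13.9, -6.1, -19.1]
grip_width: 0.011
gripper_force: 39.4
```

Call:
step_arm --moves '[{"rx":0,"ry":0,"rz":0,"dx":0,"dy":0,"dz":0,"gripper":-0.6},{"rx":0,"ry":0,"rz":0,"dx":0,"dy":0,"dz":0,"gripper":-0.3},{"rx":0,"ry":0,"rz":0,"dx":0,"dy":0,"dz":0,"gripper":0.1},{"rx":0,"ry":0,"rz":0,"dx":0,"dy":0,"dz":0,"gripper":0.1},{"rx":0,"ry":0,"rz":0,"dx":0,"dy":0,"dz":0,"gripper":0.1},{"rx":0,"ry":0,"rz":0,"dx":0,"dy":0,"dz":-15,"gripper":0.1},{"rx":0,"ry":0,"rz":0,"dx":0,"dy":0,"dz":-35,"gripper":0.1},{"rx":0,"ry":0,"rz":0,"dx":0,"dy":0,"dz":-45,"gripper":0.1},{"rx":0,"ry":0,"rz":0,"dx":0,"dy":0,"dz":-45,"gripper":0.1},{"rx":0,"ry":0,"rz":0,"dx":0,"dy":0,"dz":0,"gripper":0.1},{"rx":0,"ry":0,"rz":0,"dx":0,"dy":0,"dz":0,"gripper":0.1}]'

```text
clock: 23.15
tcp_pos: [0.4474, -0.2195, 0.2181]
orientation: [2.277, 2.164, -0.001]
contact_force: [0.4, 0.0, -0.6]
grip_width: 0.0469
gripper_force: 0.0
```

Run:
```python
from h import *
c=cam("wrist"); im=r.grab_frame("wrist"); np.savez("w6",K=c[0],R=c[1],t=c[2])
cv2.imwrite("pics/w6.png",cv2.resize(im,(800,600),interpolation=cv2.INTER_CUBIC)); print(r.get_obs()["tcp_pos"])
```

```text
[ 0.44708832 -0.21934976  0.21746904]
```

View pics/w6.png

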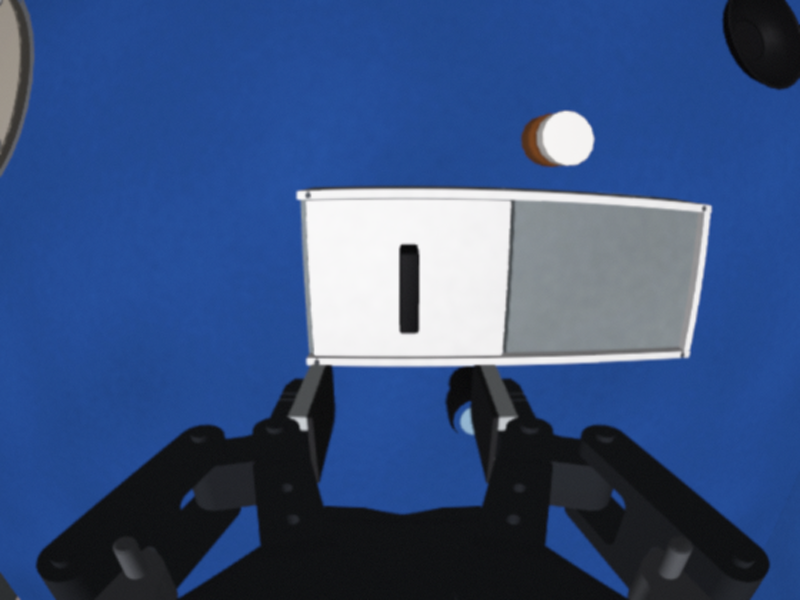

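The cover lies over the whole chamber, from its left edge at x≈308 to its right edge at x≈508, with the handle at (409,289). I'll check the numbers.

Run:
```python
from h import *
d=np.load("w6.npz"); c=(d["K"],d["R"],d["t"])
f=lambda u,v,z:pix2w("wrist",(u*.7-.15,v*.7-.15),z,c)
C=np.array([f(302,195,.05),f(313,361,.05),f(686,355,.05),f(707,209,.05)]); o=C.mean(0)
ax=(C[2]+C[3]-C[0]-C[1]);ax/=np.linalg.norm(ax)
for n,p in(("handle",f(409,289,.08)),("rear",f(508,280,.048)),("front",f(309,280,.048)),("end",C[0])): print(n,np.round(p,4),(p-o)@ax)
```

```text
handle [ 0.451  -0.2171  0.08  ] -0.07545811673001256
rear [ 0.5162 -0.2231  0.048 ] -0.009949120339652465
front [ 0.3861 -0.2164  0.048 ] -0.14021593606887645
end [ 0.3872 -0.1608  0.05  ] -0.14213596101813636
```

```bash
python3 -c "
from bench import r
print(r.hand_in())"
```

```text
the job is handed in; nothing more can be done
None
```

The steel tee is lying flat in the dry box chamber, the cover is slid home to its end stop and released, and the job was handed in at about 23 s with nothing else moved.

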